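# Lock the sample transport case

### The job

Lock the sample case: swing its steel hasp over and down until it lies fully home over the staple on the case's front, then push the L-shaped locking pin sideways through the staple's loop, in front of the hasp, until its handle is up against the staple, and let go. The case is packed with glass vials, so work gently - no knock or hard push on it - and leave its lid shut and the bottle, jar and timer where they are.

Things in the scene. Friction and masses are not known exactly. Their poses are not given: they have to be found in the camera images.
- case: Sample case: grey box with aluminium edges, 170 mm deep (x), 200 wide (y), 130 high to the lid's top; does not move. Origin: centre of its underside. Its x points straight out of its front, the side with staple and hasp, which faces away from the robot; z up. On the lid lies only a low black carrying handle, 13 mm high, 105 to 125 mm behind the front.
- loop (a point): Centre of the staple's window, axes as the case's, 12.5 mm in front of the case's front, 70 mm above the bench. The staple is a steel strap 24 mm wide (y), 3 mm thick, bent to a U that stands 23 mm out of the front; the window through it runs along y, open at both ends, 16 mm high (z). With the hasp home it is 15 mm deep (x) between hasp and front bar.
- hasp_hinge (a point): Middle of the hasp's hinge axis at the lid's top front edge, axes as the case's: 61.5 mm above the loop point, 11.7 mm nearer the case (-x), 1.5 mm above the lid's top. The hinge axis runs along y; its knuckle (8 mm thick) is flush with the hasp's front face.
- hasp (a joint): Hasp angle (rad): 0 = home, hanging flat in front of the case with the staple poking through its slot; pi/2 = straight out; pi = straight up; beyond pi = leaning back over the lid (stop at 4.5). Starts near upright. The hinge is stiff (0.03 N m): it stays where it is left and a light push swings it. Home, its front face is 5 mm off the case's front and can be pressed above the staple.
- hasp_end (a point): Middle of the hasp's free end, 85 mm from the hinge; x across the strap (out of the case when home), z towards the hinge. The hasp is a steel strap 42 mm wide, 3 mm thick, with a slot 28 mm wide from 46 to 76 mm below the hinge. At the free end a round lip, 8 mm thick and 24 mm wide, curls to the +x side (so back over the lid when the hasp stands up).
- lid (a joint): Angle of the case's lid (rad), hinged along the rear edge: 0 = shut, as it starts; larger = lifted. Nothing but its weight (0.6 kg) holds it shut.
- pin_grip (a point): Where to grip the locking pin: on its handle, in the middle of the bar, 34 mm from the shank's axis. The pin is an L of plain steel, 75 g, lying flat on the bench, 10 mm thick: round shank, and square to it a handle bar 10 by 10 mm. Its x points out along the handle (bar from -5 to 52 mm from the shank's axis), -y is the way the shank points, z up as it lies.
- pin_shank (a point): On the shank's axis where the shank leaves the handle's inner face; axes as pin_grip. From pin_grip it lies 34 mm along -x and 5 mm along -y. To go in with the handle pointing away from the case, turn the pin's axes to match the case's and push towards the case's -y. Fully home this point is 12 mm from the loop point (+y). Once let go, the handle may swing to hang down.
- pin_nose (a point): Tip of the pin's shank, 55 mm along the pin's -y from pin_shank. The shank is 10 mm in diameter up to the last 6 mm, where it tapers to 4.4 mm.
- bottle: Bystander: glass bottle with a blue cap, 58 mm in diameter, 125 mm high; origin at the centre of its underside.
- jar: Bystander: clear jar with a white lid, 64 mm in diameter, 75 mm high; origin at the centre of its underside.
- timer: Bystander: flat white timer, 62 by 62 by 16 mm; origin at the centre of its underside.
Things that resemble listed ones, but are neither listed nor needed, are in the scene too. What is shaped like the part that bears pin_grip but red or turquoise is not meant.

How it is judged:
By the outcome, as a careful person would: the job done as asked, in the order asked, and still so for the second after the job is handed in, with the robot touching nothing.
It also fails if it takes over 72 s, if anything falls off the work surface, if the arm or the gripper's body presses on something with over 40 N, if the wrist force passes 120 N, or if a joint passes its speed limit or range.

### The arm

A 6-joint arm with a two-finger parallel gripper is mounted at the origin on the work surface. World frame = base frame: x ahead of the robot, y to its left, z up, the work surface at z = 0. Lengths are in m, angles in rad, forces in N, time in s.
With the tool pointing down it reaches from about 0.35 to 0.775 m from the base axis. Payload 5.5 kg.
Tool frame: the origin (TCP) lies at the centre of the arm's flange, where the gripper is bolted on; the fingertips stand env.nose_length ahead of it and the grasp point (between the pads) lies 155 mm ahead of it (env.nose_length is the distance from the TCP to the fingertips, in m); z points along the fingers, y is the line along which they close (so a half turn about z gives the same grasp; the last joint's range is limited). The gripper opens to 85 mm and grips with 20 to 120 N. Pads are 22 mm wide; open, the fingers measure 114 mm over their backs; the gripper's body (76 mm by 85 mm) begins 54 mm behind the grasp point. The pads swing forward as they close: fully open they stand 13 mm farther back than shut.
Start: joints at [1.208, 0.313, 0.046, 1.304, 0, 1.431], TCP at [0.127, 0.561, 0.405] pointing down, gripper open.
Joint ranges: [-2.76, 2.76], [-0.86, 1.69], [-1.03, 1.26], [-2.2, 2.34], [-1.47, 1.5], [-3.14, 3.14]. Speed limits (rad/s): [2.57, 2.57, 3.14, 3.14, 3.14, 3.14].

### API

Orientations are given as a unit quaternion [x, y, z, w].
In Python, from rig import env gives the robot as it stands.
- The arm moves only by the tool apply_moves, never from a script. Its argument "increments" is one flat list of numbers, 7 for each row, row after row: the turn, a rotation vector about the world's x, y, z in rad, then the shift along the world's x, y, z in mm, then the closure, from -1 (fully open) to 1 (shut). A call has 1 to 5 rows; each row is the pose to reach, as a shift and turn from the pose commanded when the call began; what a row does not reach only later rows make up. A row lasts 1/12 s, in which the tool goes at most 41.7 mm and 7.16 degrees, less where a joint would pass 70% of its speed; a pose out of reach is approached as far as the arm can. A call with a gripper value outside its range is refused whole. The fingers move at their own pace and stop on an object; "grip_force" is the grip in N (left out, the last holds). Time passes only in rows, so rows that repeat a pose let the fingers close. It gives the time, the measured TCP pose, the force, the opening and the grip force at its end, in the units of the state.
- env.get_state(): the state, without advancing time (a new reading comes with each control period).
- env.grab_frame(name): name is "side" or "top" or "wrist"; returns a dict with "image" (400x640x3 uint8, red, green, blue), "range_z" (400x640 float32, m along the optical axis (not along the pixel's ray), 0 where there is no reading), "K" (3x3 intrinsics, pixels), "k1" (the pictures are not rectified: a ray, as slopes to the right and down, at radius r is drawn at 1 + k1 r^2 times it, then the intrinsics apply), "R" (3x3) and "t" (3): a world point X has camera coordinates R X + t; the wrist camera has in their place "T_tool_cam" (4x4, takes a point from camera to tool coordinates, whose origin is the TCP and whose axes are the flange's). Camera axes: x right, y down, z forward; pixel columns grow to the right and rows downward; lengths in m; the calibration is good to about 2 mm. A picture is of the moment at which its call begins: read the wrist's pose just before it.
- env.close_job(): hands the job in; it is judged then, once.
Trained networks look in a picture, given as the dict that the camera call returned (one of the last four; its "shot" number tells which), for a name from the list of things; names that differ only in an ending like _2 or _b are one class to them, and where a whole thing is asked for, a point or a joint stands for the part that bears it (a point fixed in the world has none). Each returns a list of dicts, best first, with "confidence" (0 to 1); they miss things now and then, are a little off and sometimes report something else, mostly with a low value. They report only what shows in the picture. A call takes as long as a camera call. They do not tell look-alikes from the thing itself.
- env.outline_of(picture, thing): "mask" (400x640 bool, what is visible of it) and "centre" ([column, row] in pixels, amid what is visible of it).
- env.pinpoint(picture, thing): "centre" ([column, row] in pixels: a listed point, or the origin of a listed thing).
The state is a dict: "time": time; "joints": joint angles; "qd": joint speeds; "joint_efforts": joint torques, N m; "tool_pos": TCP position; "orientation": TCP orientation; "contact_force": force on the tool from outside, world axes, zero at the start; "torque": the same for the moment, N m; "grip_width": finger opening in m; "gripper_force": force on a finger pad.
Only numpy, scipy, OpenCV 4.12 (cv2) and the standard library are available. Lean on these libraries where they do the work, as an engineer would, in place of code of your own. Each camera call takes 0.05 s, during which the arm holds its last target. There are 200 camera calls.

## Working session

There is one attempt and no reset: what is moved stays moved. The work goes in short steps, Python scripts to look and compute and a tool call to move; the robot and the scene stay as the last step left them, time stands still between calls to the robot, and variables do not carry over. Pictures are saved under pics/ and viewed, at most 10 in all, crops included, and the job is handed in when it is done.

Besides the shell and the picture viewer there is one more tool, called after ">>>" as name(argument=value, ...) on one line, values as JSON. apply_moves: Moves the arm, as the interface text tells. Its arguments: {"type":"object","properties":{"increments":{"type":"array","items":{"type":"number"}},"grip_force":{"type":"number"}},"required":["increments"]}

```bash
ls; mkdir -p pics
cat > h.py <<'E'
import numpy as np, cv2
from scipy.spatial.transform import Rotation as Rn
from rig import env
def shot(name):
    s=env.get_state(); p=env.grab_frame(name)
    if name=="wrist":
        T=np.eye(4);T[:3,:3]=Rn.from_quat(s["orientation"]).as_matrix();T[:3,3]=s["tool_pos"]
        M=T@p["T_tool_cam"]
    else:
        M=np.eye(4);M[:3,:3]=np.array(p["R"]).T;M[:3,3]=-M[:3,:3]@p["t"]
    return p,M
def ray(p,M,uv):
    K=np.array(p["K"]);d=np.array([float(p["k1"]),0,0,0])
    n=cv2.undistortPoints(np.array([[uv]],float),K,d)[0,0]
    return M[:3,3],M[:3,:3]@np.array([n[0],n[1],1.])
def at_z(p,M,uv,z):
    o,d=ray(p,M,uv);return o+d*(z-o[2])/d[2]
def at_depth(p,M,uv,r=2):
    o,d=ray(p,M,uv);u,v=int(round(uv[0])),int(round(uv[1]))
    w=p["range_z"][max(0,v-r):v+r+1,max(0,u-r):u+r+1];w=w[w>0]
    return o+d*np.median(w) if w.size else None
def proj(p,M,X):
    C=np.linalg.inv(M)@np.r_[X,1];K=np.array(p["K"]);a=C[:2]/C[2];a=a*(1+p["k1"]*(a@a))
    return K[:2,:2]@a+K[:2,2]
def cloud(p,M,mask):
    v,u=np.nonzero(mask&(p["range_z"]>0));z=p["range_z"][v,u]
    n=cv2.undistortPoints(np.c_[u,v].astype(float)[:,None],np.array(p["K"]),np.array([float(p["k1"]),0,0,0]))[:,0]
    return (np.c_[n,np.ones(len(n))]*z[:,None])@M[:3,:3].T+M[:3,3]
def save(p,f,box=None,s=1):
    im=p["image"][:,:,::-1]
    if box: im=im[box[1]:box[3],box[0]:box[2]]
    cv2.imwrite("pics/"+f,cv2.resize(im,None,fx=s,fy=s,interpolation=cv2.INTER_CUBIC))
E
python3 - <<'E'
from h import *
np.set_printoptions(precision=4,suppress=True)
print(env.nose_length, env.get_state())
ims=[]
for n in ["top","side"]:
    p,M=shot(n);ims.append(p["image"][:,:,::-1]);print(n,M)
    save(p,n+"0.png",None,1.25)
    for t in ["case","loop","hasp_hinge","hasp_end","pin_grip","pin_shank","pin_nose","bottle","jar","timer"]:
        for r in env.pinpoint(p,t)[:4]:
            c=r["centre"];print(t,np.round(r["confidence"],2),np.round(c,1),at_depth(p,M,c))
E
```

```text
pics
0.1734 {'time': 0.0, 'joints': array([ 1.2084,  0.314 ,  0.0449,  1.3036, -0.    ,  1.4312]), 'qd': array([ 0.0013, -0.0004,  0.0001,  0.0009, -0.0012,  0.0014]), 'joint_efforts': array([ -0.0018, -48.0635,  29.853 ,   0.0197,  -0.0003,   0.    ]), 'tool_pos': array([0.127 , 0.5606, 0.4038]), 'orientation': array([ 0.1111,  0.9938, -0.0009, -0.0002]), 'contact_force': array([ 0.3111, -0.0555,  0.2729]), 'torque': array([ 0.0118, -0.0568, -0.0425]), 'gripper_force': 0.0, 'grip_width': 0.08541014005802007}
top [[-0.0221 -0.9924  0.1211  0.4393]
 [-0.9997  0.0224  0.0011  0.0554]
 [-0.0038 -0.121  -0.9926  1.0947]
 [ 0.      0.      0.      1.    ]]
case 0.89 [324.8 243.9] [0.4676 0.0383 0.1304]
loop 0.83 [318.  209.3] [0.5552 0.0535 0.136 ]
hasp_hinge 0.84 [316.7 208.9] [0.5564 0.0568 0.1354]
hasp_hinge 0.39 [433.1 219.2] [ 0.5343 -0.2773  0.0097]
hasp_end 0.52 [320.5 224.8] [0.5102 0.0486 0.2046]
pin_grip 0.72 [439. 258.] [ 0.4228 -0.291   0.001 ]
pin_grip 0.7 [167.  222.4] [0.5365 0.468  0.0689]
pin_grip 0.61 [465.9 207.7] [ 0.5654 -0.3763  0.0097]
pin_grip 0.53 [421.6 218.4] [ 
[... 999 characters left out ...]
-0.2132  0.0057]
pin_grip 0.54 [390.3 315.8] [ 0.5269 -0.2571  0.01  ]
pin_grip 0.52 [421.7 314.7] [ 0.5894 -0.2864 -0.0002]
pin_shank 0.76 [401.6 328.7] [ 0.5296 -0.2903  0.0001]
pin_shank 0.67 [402.2 272.7] [ 0.6372 -0.1714  0.005 ]
pin_shank 0.57 [348.  337.8] [ 0.4221 -0.252   0.0088]
pin_nose 0.84 [324.3 339.2] [ 0.3839 -0.2253  0.0044]
pin_nose 0.77 [404.5 348.8] [ 0.5006 -0.3313  0.0003]
pin_nose 0.49 [419.2 314.5] [ 0.5828 -0.2851  0.0036]
pin_nose 0.46 [384.6 288.2] [ 0.5754 -0.1827  0.0003]
bottle 0.85 [257.4 201.9] [0.4235 0.1056 0.1286]
jar 0.82 [235.5 162.5] [0.5296 0.4658 0.025 ]
jar 0.45 [395.1 223.7] [ 0.737  -0.032   0.0143]
timer 0.87 [391.7 221. ] [ 0.7381 -0.0176  0.0135]
```

View pics/top0.png

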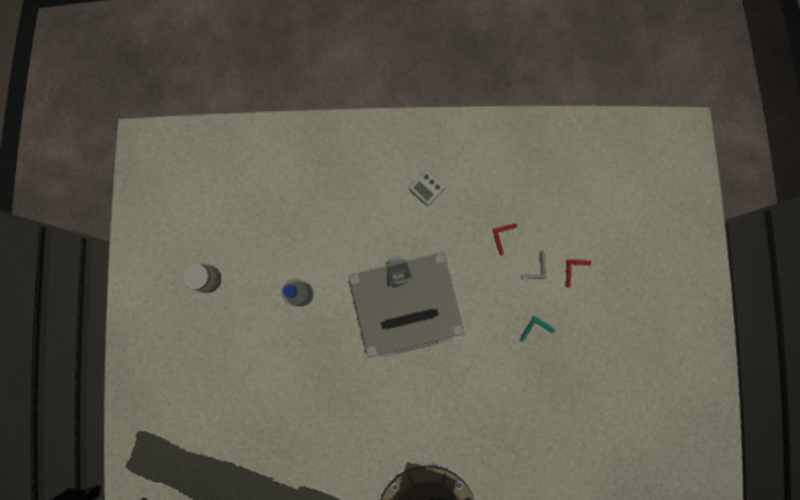

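View pics/side0.png

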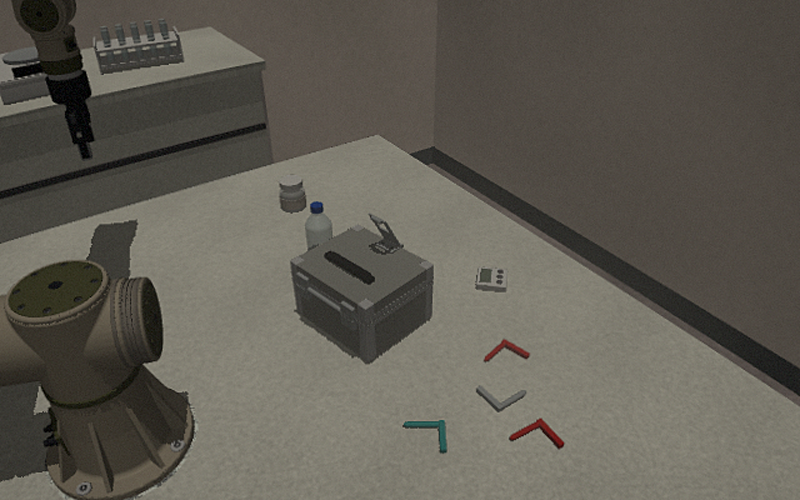

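The two frames show the case near top-frame (325,244), with its hasp leaning back over the lid. There are four L-shaped pins:
- grey steel, elbow at (434,221)
- red at (398,186)
- red at (455,210)
- turquoise at (426,256)

Only the grey one is plain steel, so it is the one meant. I'll move above the case for a close look, closing the fingers on the way.

>>> apply_moves(increments=[0,0,0.09,22,-33,5,1,0,0,0.18,44,-66,10,1,0,0,0.27,66,-99,15,1,0,0,0.36,88,-132,20,1,0,0,0.43,110,-165,25,1])

```text
time: 1.52
tool_pos: [0.2375, 0.3943, 0.43]
orientation: [-0.106, 0.994, 0.0, 0.0]
contact_force: [0.8, -0.2, -0.0]
grip_width: 0.0256
gripper_force: 0.0
```

>>> apply_moves(increments=[0,0,0,22,-33,0,1,0,0,0,44,-66,0,1,0,0,0,66,-99,0,1,0,0,0,88,-132,0,1,0,0,0,110,-165,0,1])

```text
time: 1.93
tool_pos: [0.3475, 0.2291, 0.4301]
orientation: [-0.104, 0.995, 0.0, 0.001]
contact_force: [0.4, 0.4, 1.0]
grip_width: -0.0
gripper_force: 0.0
```

>>> apply_moves(increments=[0,0,0,22,-33,0,1,0,0,0,44,-66,0,1,0,0,0,66,-99,0,1,0,0,0,88,-132,0,1,0,0,0,88,-132,0,1])

```text
time: 2.35
tool_pos: [0.4385, 0.0941, 0.4297]
orientation: [-0.1, 0.995, -0.001, 0.001]
contact_force: [0.6, -0.5, 0.8]
grip_width: 0.0002
gripper_force: 0.0
```

Run:
```python
from h import *
np.set_printoptions(precision=4,suppress=True)
s=env.get_state();print(s["time"],s["tool_pos"],s["orientation"],s["contact_force"],s["grip_width"])
for n in ["wrist","top"]:
    p,M=shot(n);print(n,M)
    if n=="wrist": print(p["T_tool_cam"]);save(p,"w1.png",None,1.25)
    for t in ["case","loop","hasp_hinge","hasp_end"]:
        for r in env.pinpoint(p,t)[:2]:
            c=r["centre"];print(t,np.round(r["confidence"],2),np.round(c,1),at_depth(p,M,c))
    r=env.outline_of(p,"case")
    if r:
        X=cloud(p,M,r[0]["mask"]);X=X[abs(X[:,2]-.13)<.006]
        rc=cv2.minAreaRect((X[:,:2]*1000).astype(np.float32));print("lid rect",len(X),rc,np.median(X[:,2]))
    r=env.outline_of(p,"hasp_end")
    if r:
        X=cloud(p,M,r[0]["mask"]);X=X[(X[:,2]>.13)]
        print("hasp",len(X),X[X[:,2]>np.percentile(X[:,2],90)].mean(0),np.percentile(X,[2,50,98],axis=0))
```

```text
2.35 [0.4385 0.0941 0.4297] [-0.0997  0.995  -0.0011  0.0013] [ 0.6035 -0.4848  0.7895] 0.00019198422633467696
wrist [[-0.1985  0.9432  0.2664  0.3726]
 [ 0.9801  0.1918  0.0514  0.0799]
 [-0.0026  0.2713 -0.9625  0.3984]
 [ 0.      0.      0.      1.    ]]
[[ 0.0001 -0.9631 -0.269   0.0675]
 [ 1.      0.0002 -0.0001 -0.0008]
 [ 0.0001 -0.269   0.9631  0.0311]
 [ 0.      0.      0.      1.    ]]
case 0.82 [270.4 181.2] [0.4338 0.0507 0.1425]
hasp_end 0.32 [274.  181.7] [0.4337 0.0536 0.1423]
lid rect 34637 ((468.1098327636719, 38.73912811279297), (169.77813720703125, 200.90924072265625), 12.639362335205078) 0.1297938192138765
top [[-0.0221 -0.9924  0.1211  0.4393]
 [-0.9997  0.0224  0.0011  0.0554]
 [-0.0038 -0.121  -0.9926  1.0947]
 [ 0.      0.      0.      1.    ]]
case 0.58 [325.6 244.6] [0.4658 0.0364 0.1302]
loop 0.72 [323.6 222.3] [0.5161 0.0412 0.2025]
loop 0.67 [318.4 209.4] [0.555  0.0525 0.1355]
hasp_end 0.57 [321.9 226.5] [0.5063 0.0454 0.203 ]
lid rect 2509 ((481.5953369140625, -0.25225067138671875), (175.2089080810547, 117.965087890625), 12.587543487548828) 0.1301939458739142
```

```bash
cat >> h.py <<'E'
yaw=np.radians(12.64);C0=np.array([.4681,.0387,0]);RC=Rn.from_euler("z",yaw).as_matrix()
def toc(X): return (np.atleast_2d(X)-C0)@RC   # case frame
E
python3 - <<'E'
from h import *
np.set_printoptions(precision=1,suppress=True)
for n in ["wrist","top"]:
    p,M=shot(n)
    X=toc(cloud(p,M,p["range_z"]>0))*1000
    X=X[(X[:,0]>-20)&(X[:,0]<110)&(abs(X[:,1])<60)&(X[:,2]>134)&(X[:,2]<235)]
    for z in range(134,235,8):
        q=X[(X[:,2]>=z)&(X[:,2]<z+8)]
        if len(q)>3: print(n,z,len(q),np.percentile(q,[2,50,98],axis=0)[:,:2].ravel())
E
```

```text
wrist 134 38 [ 57.2 -16.7  66.4  10.9  72.9  17.2]
top 134 65 [-19.7 -56.3  81.7 -10.3  91.4  14.8]
top 142 15 [-19.8 -43.1  78.3 -15.4  82.    0.2]
top 150 14 [ 72.9 -18.8  75.9  -8.3  78.5   1.6]
top 158 16 [ 68.8 -18.2  70.8  -7.9  73.4   1.9]
top 166 16 [ 63.7 -19.7  65.7  -8.8  68.4   0.2]
top 182 4 [ 57.5 -19.7  58.6 -17.1  60.  -14.5]
top 190 6 [ 51.9 -20.4  54.2 -17.   56.1 -13.8]
top 198 24 [ 40.8 -19.1  47.8  -9.5  51.   -1.1]
top 206 7 [ 43.6 -19.8  45.8  -6.2  46.7  -1.8]
```

View pics/w1.png

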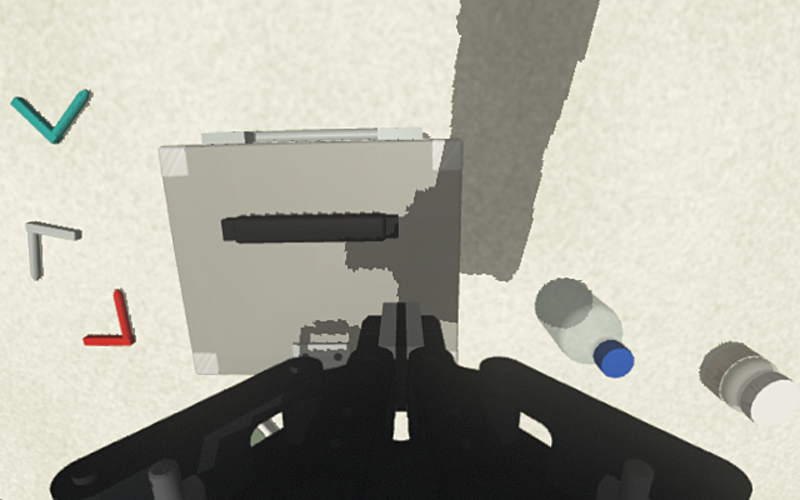

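The wrist view shows the lid top, with the hasp around (265,275) partly hidden by the fingers. The lid rectangle fit gives 169.8 x 200.9 mm at yaw 12.64°, which matches the case. The hasp leans back about 0.5 rad. Next I'll check the fingertip size and length with the cameras.

Run:
```python
from h import *
np.set_printoptions(precision=1,suppress=True)
s=env.get_state();T=Rn.from_quat(s["orientation"]).as_matrix()
for n in ["side","wrist"]:
    p,M=shot(n)
    X=(cloud(p,M,p["range_z"]>0)-s["tool_pos"])@T*1000
    X=X[(abs(X[:,0])<50)&(abs(X[:,1])<60)&(X[:,2]>50)&(X[:,2]<200)]
    for z in range(80,200,8):
        q=X[(X[:,2]>=z)&(X[:,2]<z+8)]
        if len(q)>2: print(n,z,len(q),q.min(0),q.max(0))
```

```text
side 80 149 [-12.5 -60.   80.1] [20.7 57.5 88. ]
side 88 132 [ -8.6 -59.7  88. ] [20.2 55.9 96. ]
side 96 122 [-11.4 -55.6  96.1] [ 18.6  54.4 103.9]
side 104 113 [-10.4 -48.  104.1] [ 20.1  47.5 111.9]
side 112 88 [ -8.9 -42.1 112.2] [ 15.1  40.6 120. ]
side 120 89 [-11.  -35.9 120.1] [ 15.8  31.5 128. ]
side 128 33 [-11.2 -27.7 128. ] [ 15.7  25.1 136. ]
side 136 35 [ -4.7 -17.  136.1] [ 14.5  14.7 143.5]
side 144 53 [ -5.8 -16.  144.2] [ 13.4  15.4 151.9]
side 152 41 [ -6.5 -16.  152.4] [ 13.6   6.8 159.9]
side 160 33 [ -4.6 -17.2 160. ] [ 12.2  11.4 167.9]
side 168 20 [ -7.1 -10.5 168.2] [ 12.4   3.9 174.8]
wrist 80 9389 [  4.3 -60.   80. ] [19.9 60.  88. ]
wrist 88 9546 [ -3.5 -60.   88. ] [18. 60. 96.]
wrist 96 9114 [ -7.7 -56.9  96. ] [ 17.8  54.6 104. ]
wrist 104 4493 [ -9.5 -49.9 104. ] [ 17.7  48.4 112. ]
wrist 112 5544 [ -9.3 -44.  112. ] [ 14.3  42.4 120. ]
wrist 120 3210 [-12.8 -36.8 120. ] [ 14.1  35.3 128. ]
wrist 128 962 [-10.8 -29.9 128. ] [ 13.6  29.7 136. ]
wrist 136 706 [-11.7 -14.4 136. ] [ 11.5  12.8 144. ]
wrist 144 594 [  5.5 -14.6 144. ] [ 11.2  12.9 152. ]
wrist 152 544 [  5.6 -14.3 152. ] [ 11.3  12.8 160. ]
wrist 160 406 [  5.7 -14.4 160. ] [ 11.2  12.6 167.9]
wrist 168 31 [ 10.   -7.4 168.1] [ 10.8   5.7 170.1]
```

>>> apply_moves(increments=[0,0,0.02,22,-26,0,1,0,0,0.02,44,-52,0,1,0,0,0.02,44,-52,-30,1,0,0,0.02,44,-52,-60,1,0,0,0.02,44,-52,-60,1])

```text
time: 3.67
tool_pos: [0.4774, 0.0463, 0.3645]
orientation: [-0.113, 0.994, 0.001, -0.005]
contact_force: [-1.2, 0.6, -1.3]
grip_width: 0.0
gripper_force: 0.0
```

>>> apply_moves(increments=[0,0,0,0,0,-30,1,0,0,0,7.8,1.8,-30,1,0,0,0,15.6,3.5,-30,1,0,0,0,23.4,5.3,-30,1,0,0,0,31.2,7,-30,1])

```text
time: 4.08
tool_pos: [0.5121, 0.0542, 0.343]
orientation: [-0.114, 0.994, -0.0, 0.002]
contact_force: [-0.1, 0.5, 1.4]
grip_width: -0.0003
gripper_force: 0.0
```

>>> apply_moves(increments=[0,0,0,7.8,1.8,0,1,0,0,0,15.6,3.5,0,1,0,0,0,22.4,5,0,1,0,0,0,28.3,6.4,0,1,0,0,0,34.1,7.7,0,1])

```text
time: 4.5
tool_pos: [0.5451, 0.0617, 0.3398]
orientation: [-0.113, 0.994, 0.0, -0.0]
contact_force: [-1.4, 0.4, -0.5]
grip_width: 0.0001
gripper_force: 0.4
```

```bash
cat > st.py <<'E'
from h import *
np.set_printoptions(precision=1,suppress=True)
s=env.get_state();q=Rn.from_quat(s["orientation"]).as_matrix()
print(round(s["time"],2),"tcp in case mm",toc(s["tool_pos"])[0]*1000,"tip z",s["tool_pos"][2]*1000-173.4,"tool y yaw",np.degrees(np.arctan2(q[1,1],q[0,1])),"tilt z",q[:,2],"F",s["contact_force"],"Fcase",s["contact_force"]@RC,s["grip_width"],s["gripper_force"])
E
python3 st.py
python3 - <<'E'
from h import *
p,M=shot("side");save(p,"s2.png",(200,100,500,320),2.6)
E
```

```text
4.5 tcp in case mm [ 80.2   5.6 339.8] tip z 166.4151363973655 tool y yaw 103.02667478489238 tilt z [-0.  0. -1.] F [-1.4  0.4 -0.5] Fcase [-1.3  0.7 -0.5] 6.075065248998609e-05 0.37925549084320664
```

View pics/s2.png

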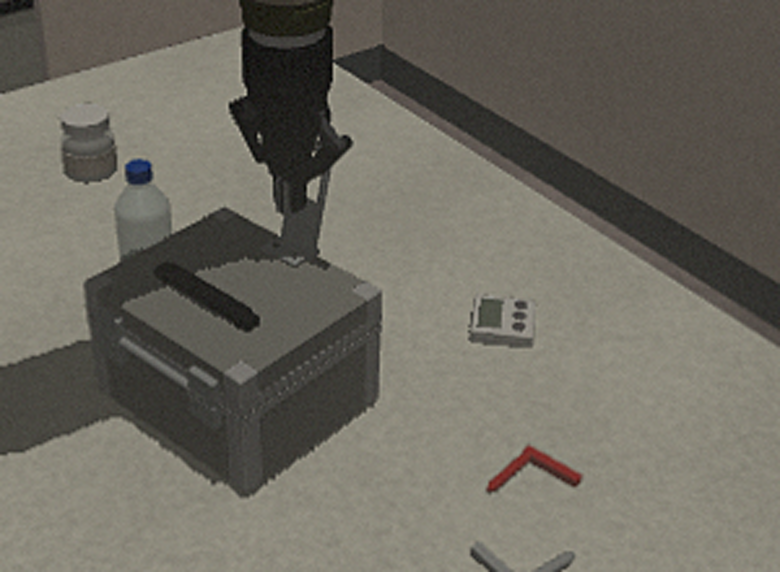

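The side crop shows the fingers at (300,200) behind the strap, with the hasp just past upright at (305,240). The contact force is about 1 N. I'll carry on over and down.

>>> apply_moves(increments=[0,0,0,8.2,0,-1,1,0,0,0,14.5,-0.5,-5,1,0,0,0,19.4,0.3,-9,1,0,0,0,24.3,1.4,-13,1,0,0,0,27.2,2,-18,1])

```text
time: 4.97
tool_pos: [0.5723, 0.0635, 0.3212]
orientation: [-0.113, 0.994, 0.0, 0.0]
contact_force: [0.8, -0.1, 0.6]
grip_width: -0.0002
gripper_force: 0.3
```

>>> apply_moves(increments=[0,0,0,2.4,0.5,-6,1,0,0,0,3.4,0.8,-11,1,0,0,0,3.9,0.9,-9,1,0,0,0,10.7,2.4,-8,1,0,0,0,17.6,3.9,-8,1])

```text
time: 5.38
tool_pos: [0.5895, 0.0675, 0.3142]
orientation: [-0.113, 0.994, 0.0, 0.0]
contact_force: [0.1, 0.2, -0.7]
grip_width: 0.0001
gripper_force: 0.0
```

```bash
python3 st.py
```

```text
5.38 tcp in case mm [124.7   1.6 314.2] tip z 140.84603693921954 tool y yaw 103.01057181358823 tilt z [ 0.  0. -1.] F [ 0.1  0.2 -0.7] Fcase [ 0.2  0.2 -0.7] 0.00012042345629246332 0.0
```

>>> apply_moves(increments=[0,0,0,3.9,0.9,-6,1,0,0,0,4.5,1,-13.6,1,0,0,0,2,0.4,-22.5,1,0,0,0,-2.4,-0.5,-30,1,0,0,0,-8.8,-2,-36.8,1])

```text
time: 5.8
tool_pos: [0.5798, 0.0654, 0.2754]
orientation: [-0.113, 0.994, 0.0, -0.001]
contact_force: [0.9, 0.0, 2.0]
grip_width: -0.0002
gripper_force: 0.5
```

>>> apply_moves(increments=[0,0,0,-4,-0.9,-2,1,0,0,0,-8,-1.8,-4,1,0,0,0,-11,-2.5,-5,1,0,0,0,-13.7,-3.1,-6,1,0,0,0,-13.7,-3.1,-6,1])

```text
time: 6.22
tool_pos: [0.5664, 0.0622, 0.2712]
orientation: [-0.113, 0.994, -0.0, 0.0]
contact_force: [-0.4, 1.4, 0.2]
grip_width: 0.0001
gripper_force: 0.0
```

```bash
python3 st.py
```

```text
6.22 tcp in case mm [101.1   1.4 271.2] tip z 97.84727417988799 tool y yaw 103.01249320975349 tilt z [ 0.  0. -1.] F [-0.4  1.4  0.2] Fcase [-0.1  1.4  0.2] 6.468161486776354e-05 0.0
```

>>> apply_moves(increments=[0,0,0,-0.5,-0.1,0,1,0,0,0,-1,-0.2,0,1,0,0,0,-1,-0.2,0,1])

```text
time: 6.47
tool_pos: [0.5662, 0.0621, 0.2713]
orientation: [-0.113, 0.994, 0.0, 0.001]
contact_force: [2.4, 0.6, 0.3]
grip_width: -0.0001
gripper_force: 1.2
```

```bash
python3 st.py
```

```text
6.47 tcp in case mm [100.8   1.4 271.3] tip z 97.90807105218099 tool y yaw 103.01924267736399 tilt z [ 0.  0. -1.] F [2.4 0.6 0.3] Fcase [2.5 0.1 0.3] -0.00011551571111104054 1.1602528276853263
```

>>> apply_moves(increments=[0,0,0,-0.5,-0.1,0,1,0,0,0,-1,-0.2,0,1,0,0,0,-1,-0.2,0,1])

```text
time: 6.72
tool_pos: [0.5658, 0.0621, 0.2714]
orientation: [-0.113, 0.994, 0.0, 0.002]
contact_force: [5.6, 1.4, -1.2]
grip_width: 0.0001
gripper_force: 2.9
```

```bash
python3 st.py
python3 - <<'E'
from h import *
np.set_printoptions(precision=1,suppress=True)
p,M=shot("side");X=toc(cloud(p,M,p["range_z"]>0))*1000
q=X[(abs(X[:,1])<22)&(X[:,0]>80)&(X[:,0]<180)&(X[:,2]>20)&(X[:,2]<150)];print(len(q),q[:12])
p,M=shot("top");X=toc(cloud(p,M,p["range_z"]>0))*1000
q=X[(abs(X[:,1])<25)&(X[:,0]>86)&(X[:,0]<180)&(X[:,2]>20)&(X[:,2]<128)];print(len(q),q[:30])
E
```

```text
6.72 tcp in case mm [100.5   1.4 271.4] tip z 97.96421921691174 tool y yaw 103.02720215595464 tilt z [ 0.  0. -1.] F [ 5.6  1.4 -1.2] Fcase [ 5.7  0.2 -1.2] 5.983386447767928e-05 2.912567211315036
144 [[ 89.8  16.7 146.9]
 [ 95.7   5.9 148.9]
 [108.4  -1.7 146.1]
 [109.7 -10.2 149.2]
 [ 87.4  14.4 146.2]
 [ 87.8  11.4 147.3]
 [ 88.4   8.7 148.2]
 [ 88.5   5.5 149.6]
 [ 90.1   3.8 149.6]
 [ 94.7   4.9 146.9]
 [106.6  -3.3 144.9]
 [104.6  -8.5 148.1]]
0 []
```

The hasp meets firm resistance exactly at the calculated home position (x = 100.8 mm). I'll back off and head for the pin, opening and turning the gripper on the way.

>>> apply_moves(increments=[0,0,0,10,2,0,1,0,0,0,25,5.5,0,1,0,0,0,40,9,20,1,0,0,0,40,9,50,0.3,0,0,0.1,40,0,80,0.3])

```text
time: 7.23
tool_pos: [0.6043, 0.0629, 0.3502]
orientation: [-0.164, 0.986, 0.001, -0.002]
contact_force: [0.4, -0.4, 0.3]
grip_width: 0.0229
gripper_force: 0.0
```

```bash
python3 st.py
python3 - <<'E'
from h import *
np.set_printoptions(precision=4,suppress=True)
for n in ["top","side"]:
    p,M=shot(n)
    for t,z in [("pin_grip",.005),("pin_shank",.005),("pin_nose",.003)]:
        for r in env.pinpoint(p,t)[:4]:
            c=r["centre"];x=at_z(p,M,c,z)
            if np.hypot(x[0]-.54,x[1]+.26)<.07: print(n,t,np.round(r["confidence"],2),np.round(c,1),x)
E
```

```text
7.23 tcp in case mm [138.2  -6.2 350.2] tip z 176.8225816916632 tool y yaw 108.88345599334758 tilt z [-0.  0. -1.] F [ 0.4 -0.4  0.3] Fcase [ 0.3 -0.5  0.3] 0.02292984748379689 0.0
top pin_grip 0.45 [425. 221.] [ 0.5301 -0.2547  0.005 ]
top pin_shank 0.47 [433.3 218.5] [ 0.5367 -0.2795  0.005 ]
top pin_nose 0.69 [437.  199.7] [ 0.5916 -0.2943  0.003 ]
side pin_grip 0.84 [388.4 316.1] [ 0.5264 -0.2523  0.005 ]
side pin_nose 0.75 [420.  311.3] [ 0.5908 -0.2793  0.003 ]
```

>>> apply_moves(increments=[0,0,0.124,-6.6,-28.8,0,-0.2,0,0,0.248,-13.2,-57.6,0,-0.2,0,0,0.372,-19.8,-86.4,0,-0.2,0,0,0.496,-26.4,-115.2,0,-0.2,0,0,0.62,-33,-144,0,-0.2])

```text
time: 8.05
tool_pos: [0.5708, -0.0829, 0.3497]
orientation: [-0.459, 0.888, 0.001, -0.001]
contact_force: [0.3, -0.4, 0.2]
grip_width: 0.0511
gripper_force: 0.0
```

>>> apply_moves(increments=[0,0,0.124,-6.6,-28.8,-10,-0.2,0,0,0.248,-13.2,-57.6,-20,-0.2,0,0,0.372,-19.8,-86.4,-30,-0.2,0,0,0.496,-26.4,-115.2,-30,-0.2,0,0,0.62,-33,-144,-30,-0.2])

```text
time: 8.47
tool_pos: [0.5374, -0.2269, 0.3189]
orientation: [0.708, -0.706, -0.002, 0.001]
contact_force: [1.2, 0.1, 1.1]
grip_width: 0.0513
gripper_force: 0.0
```

>>> apply_moves(increments=[0,0,0,0,0,0,-0.2,0,0,0,0,0,0,-0.2])

```text
time: 8.63
tool_pos: [0.5379, -0.2273, 0.3197]
orientation: [-0.704, 0.71, 0.001, -0.0]
contact_force: [1.1, -0.0, -0.2]
grip_width: 0.0511
gripper_force: 0.0
```

```bash
python3 st.py
python3 - <<'E'
from h import *
np.set_printoptions(precision=4,suppress=True)
s=env.get_state();print(s["tool_pos"],s["joints"])
p,M=shot("wrist");save(p,"w3.png",None,1.25)
im=p["image"].astype(int)
hsv=cv2.cvtColor(p["image"],cv2.COLOR_RGB2HSV)
for t,z in [("pin_grip",.005),("pin_shank",.005),("pin_nose",.003)]:
    for r in env.pinpoint(p,t)[:4]:
        c=r["centre"];x=at_z(p,M,c,z)
        print(t,np.round(r["confidence"],2),np.round(c,1),x,hsv[int(c[1]),int(c[0])])
for r in env.outline_of(p,"pin_grip")[:4]:
    m=r["mask"];sat=np.median(hsv[m][:,1]);X=cloud(p,M,m)
    if sat<80:
        v,u=np.nonzero(m);P=np.array([at_z(p,M,(a,b),.010)[:2] for a,b in zip(u[::3],v[::3])])*1000
        print(r["confidence"],r["centre"],m.sum(),sat,np.percentile(X[:,2],[10,50,90]),"rect",cv2.minAreaRect(P.astype(np.float32)),P.min(0),P.max(0))
# hasp check
p,M=shot("top");save(p,"t3.png",(280,170,360,260),6)
E
```

```text
8.63 tcp in case mm [   9.9 -274.8  319.7] tip z 146.3324911696636 tool y yaw 179.54399403660804 tilt z [-0.  0. -1.] F [ 1.1 -0.  -0.2] Fcase [ 1.  -0.2 -0.2] 0.051104417382575776 0.0
[ 0.5379 -0.2273  0.3197] [-0.5373  0.3685 -0.0862  1.1185  0.0001 -2.1001]
pin_grip 0.93 [332.7 165.8] [ 0.5272 -0.25    0.005 ] [ 41  12 171]
pin_grip 0.85 [294.6   2.9] [ 0.5573 -0.3801  0.005 ] [  1 186 186]
pin_grip 0.81 [204.7 213.1] [ 0.6445 -0.2075  0.005 ] [  1 186 181]
pin_grip 0.62 [466.8 125.3] [ 0.4118 -0.2846  0.005 ] [ 87 146 148]
pin_shank 0.92 [220.5 242. ] [ 0.6324 -0.1789  0.005 ] [  2 189 162]
pin_shank 0.9 [295.8  51.1] [ 0.5571 -0.344   0.005 ] [  1 177 171]
pin_shank 0.63 [445.6 159.6] [ 0.4278 -0.255   0.005 ] [ 87 151 145]
pin_shank 0.59 [326.2 127.2] [ 0.5328 -0.2831  0.005 ] [ 37  13 180]
pin_nose 0.93 [273.4 233. ] [ 0.5824 -0.1869  0.003 ] [  2 167  96]
pin_nose 0.87 [363.7  54.2] [ 0.5019 -0.3416  0.003 ] [  2 183 166]
pin_nose 0.82 [489.1 193. ] [ 0.3833 -0.224   0.003 ] [ 86 139 123]
pin_nose 0.57 [261.3 131.2] [ 0.5886 -0.2802  0.003 ] [ 30  20 143]
0.61 [323.8, 132.5] 1582 12.0 [0.0064 0.0092 0.0103] rect ((556.3870239257812, -260.9651794433594), (65.25686645507812, 56.27139663696289), 0.2644270360469818) [ 523.7182 -289.209 ] [ 589.1187 -232.9724]
```

View pics/w3.png

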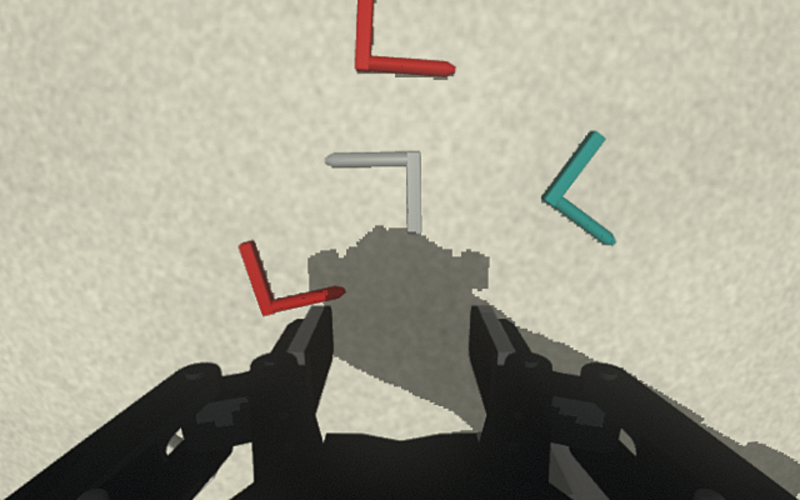

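View pics/t3.png

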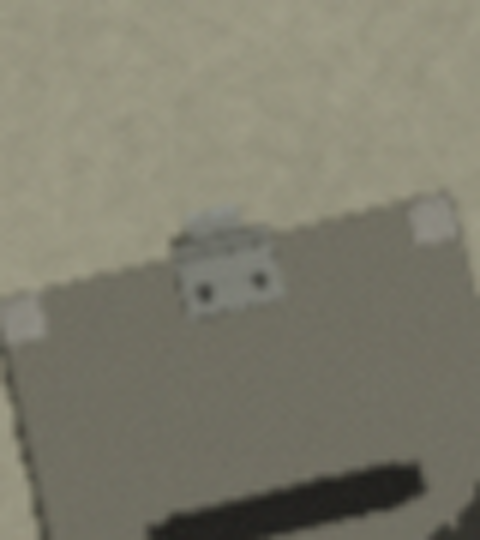

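The wrist view shows the grey steel pin enlarged: elbow at (330,127), square handle running down to (332,185), and tapered nose at (262,130). The other three are coloured. The top crop shows the staple poking out past the flush hasp, centred at (215,215), so the hasp is home. The pin's silhouette of 65 x 56 mm matches, so I'll go and grip it.

>>> apply_moves(increments=[0,0,0,-9.9,-19.7,-30,-0.2,0,0,0,-9.9,-19.7,-65,-0.2,0,0,0,-9.9,-19.7,-100,-0.2,0,0,0,-9.9,-19.7,-128,-0.2,0,0,0,-9.9,-19.7,-144.5,-0.2])

```text
time: 9.35
tool_pos: [0.5277, -0.2442, 0.1731]
orientation: [-0.706, 0.708, 0.002, -0.0]
contact_force: [-1.2, -0.1, 0.8]
grip_width: 0.0514
gripper_force: 0.0
```

>>> apply_moves(increments=[0,0,0,0,0,0,1,0,0,0,0,0,0,1,0,0,0,0,0,0,1,0,0,0,0,0,0,1,0,0,0,0,0,0,1], grip_force=50)

```text
time: 9.77
tool_pos: [0.5295, -0.2459, 0.1781]
orientation: [-0.706, 0.708, -0.001, 0.0]
contact_force: [0.4, 0.5, 3.1]
grip_width: 0.0076
gripper_force: 50.5
```

```bash
python3 st.py; python3 -c "
from h import *;print(env.get_state()['tool_pos'])"
```

```text
9.77 tcp in case mm [  -2.4 -291.2  178.1] tip z 4.728914844249374 tool y yaw 179.81435075224815 tilt z [ 0. -0. -1.] F [0.4 0.5 3.1] Fcase [0.5 0.4 3.1] 0.0075787481449681934 50.5098420381546
[ 0.52949402 -0.24592971  0.17812891]
```

>>> apply_moves(increments=[0,0,0,0,0,5,1,0,0,0,0,0,20,1,0,0,0,0,0,50,1,0,0,0,0,0,80,1,0,0,0,0,0,80,1])

```text
time: 10.18
tool_pos: [0.5307, -0.247, 0.2633]
orientation: [-0.706, 0.708, -0.005, 0.001]
contact_force: [0.6, -1.4, 0.5]
grip_width: 0.0078
gripper_force: 50.1
```

```bash
python3 st.py
python3 - <<'E'
from h import *
np.set_printoptions(precision=1,suppress=True)
p,M=shot("side");q,N=shot("wrist")
a=cv2.resize(p["image"][230:360,320:460,::-1],(560,520),interpolation=2)
b=cv2.resize(q["image"][150:400,200:440,::-1],(240*2,500),interpolation=2)[:,120:360]
cv2.imwrite("pics/g.png",np.hstack([a[:500],b]))
E
```

```text
10.18 tcp in case mm [  -1.5 -292.5  263.3] tip z 89.86688408271502 tool y yaw 179.79308365260582 tilt z [ 0. -0. -1.] F [ 0.6 -1.4  0.5] Fcase [ 0.3 -1.5  0.5] 0.007751747163996354 50.061509013175964
```

View pics/g.png

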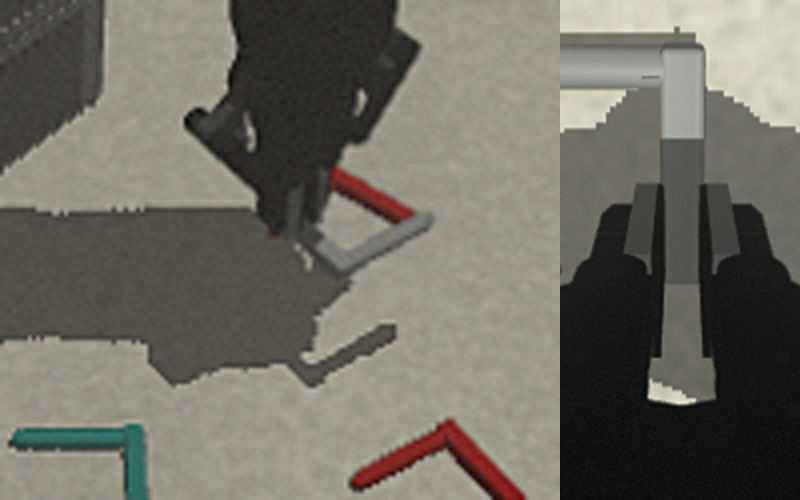

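The grip is good: the handle sits between the pads at (690,200), with the shank level. Next I'll measure the shank in tool coordinates and work out the carry.

```bash
cat > pin.py <<'E'
from h import *
np.set_printoptions(precision=1,suppress=True)
q,N=shot("wrist");X=cloud(q,np.array(q["T_tool_cam"]),q["range_z"]>0)*1000
X=X[(X[:,2]>145)&(X[:,2]<200)&(X[:,0]>12)&(X[:,0]<60)&(abs(X[:,1])<80)]
S=X[(X[:,1]<-10)];H=X[(X[:,1]>=-8)&(X[:,1]<10)&(X[:,0]<60)]
print("shank n",len(S),"min/max",S.min(0),S.max(0))
for y in range(-64,-8,8):
    s=S[(S[:,1]>=y)&(S[:,1]<y+8)]
    if len(s): print(y,len(s),"x",np.percentile(s[:,0],[1,50,99]),"topz",np.percentile(s[:,2],[2,50]))
for x in range(12,44,6):
    s=H[(H[:,0]>=x)&(H[:,0]<x+6)]
    if len(s): print("handle x",x,len(s),"y",np.percentile(s[:,1],[1,50,99]),"topz",np.percentile(s[:,2],[5,50,95]))
E
python3 pin.py
```

```text
shank n 2372 min/max [ 12.  -60.3 146.4] [ 43.4 -10.  175.2]
-64 99 x [34.7 38.6 41.6] topz [169.1 171. ]
-56 354 x [33.9 39.2 43. ] topz [168.  169.6]
-48 398 x [33.9 39.2 43.1] topz [168.  169.6]
-40 397 x [34.  39.1 43.2] topz [168.  169.6]
-32 400 x [34.  39.3 43.1] topz [167.7 169.6]
-24 407 x [33.9 39.2 43. ] topz [167.9 169.6]
-16 317 x [12.1 39.  43. ] topz [167.1 169.6]
handle x 12 357 y [-7.4 -0.4  9.7] topz [149.2 168.4 169.7]
handle x 18 277 y [-5.3 -0.4  4. ] topz [167.6 168.5 169.5]
handle x 24 292 y [-5.3 -0.4  4.4] topz [167.8 168.7 169.8]
handle x 30 334 y [-7.8 -0.9  4.4] topz [167.7 168.8 170.4]
handle x 36 398 y [-7.8 -1.7  4.4] topz [167.7 168.8 170.1]
handle x 42 144 y [-7.8 -1.3  4. ] topz [168.  171.  176.4]
```

>>> apply_moves(increments=[0,0,-0.1225,4.3,25,30,1,0,0,-0.245,8.6,55,60,1,0,0,-0.3675,12.9,85,85,1,0,0,-0.49,17.2,120,95,1,0,0,-0.6125,21.5,158,95,1])

```text
time: 10.75
tool_pos: [0.5507, -0.0884, 0.3535]
orientation: [-0.458, 0.889, -0.001, 0.001]
contact_force: [0.7, 0.3, -0.7]
grip_width: 0.0075
gripper_force: 50.1
```

>>> apply_moves(increments=[0,0,-0.1225,4.3,38,0,1,0,0,-0.245,8.6,76,0,1,0,0,-0.3675,12.9,114,0,1,0,0,-0.49,17.2,152,0,1,0,0,-0.6125,21.5,190,0,1])

```text
time: 11.17
tool_pos: [0.5708, 0.0996, 0.3498]
orientation: [-0.185, 0.983, 0.0, -0.001]
contact_force: [1.5, -0.9, -0.3]
grip_width: 0.008
gripper_force: 50.0
```

>>> apply_moves(increments=[0,0,-0.1215,4,36,0,1,0,0,-0.1215,4,70,0,1,0,0,-0.1215,4,70,0,1,0,0,-0.1215,4,70,0,1])

```text
time: 11.5
tool_pos: [0.5747, 0.1698, 0.3496]
orientation: [-0.13, 0.991, -0.0, -0.002]
contact_force: [0.6, -0.8, -1.3]
grip_width: 0.0079
gripper_force: 50.1
```

```bash
python3 st.py; python3 pin.py
python3 - <<'E'
from h import *
s=env.get_state();T=C0+RC@np.array([.136,.105,.2432]);print("shift to pre-insert mm",(T-s["tool_pos"])*1000,s["joints"])
p,M=shot("top")
for t in("bottle","jar","timer"):
    for r in env.pinpoint(p,t)[:1]: print(t,r["confidence"],at_z(p,M,r["centre"],0))
E
```

```text
11.5 tcp in case mm [132.7 104.6 349.6] tip z 176.18891877360969 tool y yaw 104.9668627395734 tilt z [-0. -0. -1.] F [ 0.6 -0.8 -1.3] Fcase [ 0.4 -0.9 -1.3] 0.007867042201303182 50.05908787250519
shank n 2356 min/max [ 32.6 -60.8 167. ] [ 42.3 -10.  174.7]
-64 98 x [34.3 37.8 40.6] topz [169.5 170.7]
-56 360 x [32.7 37.9 41.8] topz [168.2 169.6]
-48 394 x [32.8 38.  42.1] topz [168.  169.7]
-40 401 x [32.9 38.2 42. ] topz [167.7 169.6]
-32 397 x [32.8 38.  41.9] topz [167.9 169.6]
-24 406 x [32.9 38.1 41.9] topz [167.8 169.5]
-16 300 x [32.9 38.  41.9] topz [167.8 169.5]
handle x 12 273 y [-5.5 -1.   4. ] topz [167.5 168.6 169.6]
handle x 18 274 y [-5.5 -0.6  3.9] topz [167.7 168.7 169.8]
handle x 24 302 y [-5.4 -0.6  4.3] topz [167.7 168.7 169.8]
handle x 30 345 y [-7.9 -1.   4.3] topz [167.7 168.8 170.1]
handle x 36 474 y [-7.9 -1.8  4.2] topz [167.8 169.1 174.3]
shift to pre-insert mm [   2.95492445    2.47986618 -106.62470538] [ 1.51150072e-01  3.81110528e-01  8.29511863e-03  1.20096712e+00
 -3.66117165e-04 -1.07986731e-01]
timer 0.75 [ 0.73265763 -0.02796876  0.        ]
```

>>> apply_moves(increments=[0,0,-0.04,1.8,2.3,-35,1,0,0,-0.04,1.8,2.3,-70,1,0,0,-0.04,1.8,2.3,-95,1,0,0,-0.04,1.8,2.3,-106.6,1,0,0,-0.04,1.8,2.3,-106.6,1])

```text
time: 12.17
tool_pos: [0.5757, 0.1685, 0.2412]
orientation: [-0.107, 0.994, -0.0, -0.003]
contact_force: [0.8, -0.1, -2.4]
grip_width: 0.0081
gripper_force: 50.0
```

>>> apply_moves(increments=[0,0,0,0,0,0,1,0,0,0,0,0,0,1])

```text
time: 12.33
tool_pos: [0.578, 0.1695, 0.2462]
orientation: [-0.108, 0.994, 0.0, 0.001]
contact_force: [0.0, 0.6, 0.2]
grip_width: 0.0079
gripper_force: 50.0
```

```bash
python3 st.py
python3 - <<'E'
from h import *
np.set_printoptions(precision=1,suppress=True)
p,M=shot("wrist");save(p,"w5.png",None,1.25)
# predicted window centre, nose in the picture
for X in ([97.5,0,70],[97.5,12,70],[97.5,12,78],[97.5,12,62],[105,12,70],[90,12,70],[85,60,130],[108,12,81]):
    print(X,proj(p,M,C0+RC@np.array(X)/1000))
for t in("loop","pin_nose","pin_shank","hasp_end"):
    for r in env.pinpoint(p,t)[:1]:
        c=r["centre"];x=at_depth(p,M,c);print(t,r["confidence"],np.array(c),None if x is None else toc(x)*1000)
# staple/hasp points from depth
X=toc(cloud(p,M,p["range_z"]>0))*1000
q=X[(abs(X[:,1])<22)&(X[:,0]>86)&(X[:,0]<115)&(X[:,2]>40)&(X[:,2]<130)]
print(len(q));
if len(q):
  for z in range(40,130,6):
    a=q[(q[:,2]>=z)&(q[:,2]<z+6)]
    if len(a)>5: print(z,len(a),np.percentile(a[:,:2],[2,50,98],axis=0).ravel())
E
```

```text
12.33 tcp in case mm [135.9 103.5 246.2] tip z 72.78574534122944 tool y yaw 102.37145867983564 tilt z [ 0.  0. -1.] F [0.  0.6 0.2] Fcase [0.1 0.6 0.2] 0.007898943346867538 50.04726827144623
[97.5, 0, 70] [100.1 179.4]
[97.5, 12, 70] [124.3 179.1]
[97.5, 12, 78] [114.1 182.8]
[97.5, 12, 62] [133.6 175.8]
[105, 12, 70] [126.8 194.8]
[90, 12, 70] [121.8 163.1]
[85, 60, 130] [160.5 177. ]
[108, 12, 81] [114.1 207.6]
loop 0.63 [ 99.5 181.4] [[96.2  7.3 80.9]]
pin_nose 0.89 [188.8 185. ] [[99.4 44.6 75.1]]
pin_shank 0.95 [309.9 182.4] [[98.1 98.4 77.3]]
2595
58 375 [ 99.1   0.5 102.8   6.7 107.9  11.1]
64 77 [105.2   4.6 105.6  10.6 108.3  11.6]
70 69 [105.2   7.3 106.4  10.7 108.5  11.4]
76 1440 [ 95.5 -12.5 102.5   1.7 108.3  11.1]
82 28 [ 96.2 -10.3 100.5   1.3 107.7   9.4]
100 6 [90.2 19.5 90.3 20.  90.6 20.3]
106 49 [88.9 19.  89.9 19.8 90.6 20.4]
112 109 [87.8 18.7 89.3 19.8 90.5 20.8]
118 202 [87.4 13.2 88.5 19.7 90.5 20.7]
124 240 [86.1 18.5 88.6 19.9 90.6 21.1]
```

View pics/w5.png

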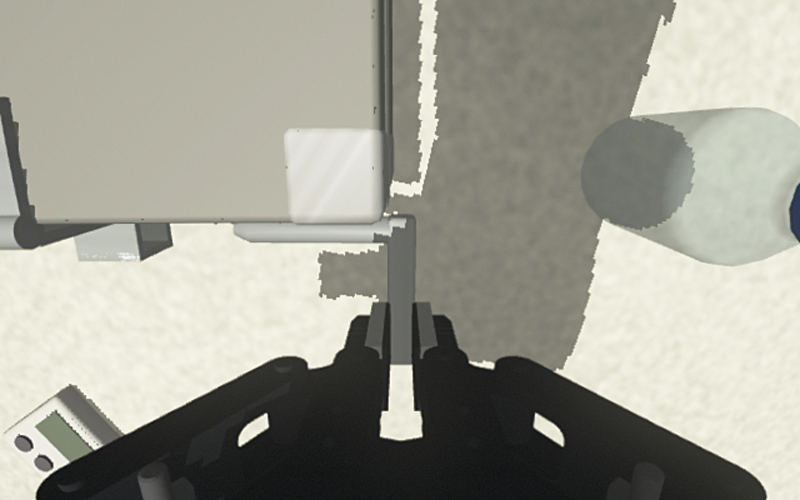

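The wrist view shows the pin's shank from (190,185) to (310,183), pointing at the staple at (95,190). The timer and bottle are clear of it. The depth readings match the drawing: staple front at x = 108, top at z = 81, hasp face at x = 90. I'll check the settled pose before pushing.

```bash
python3 st.py
```

```text
12.58 tcp in case mm [135.7 104.3 246.1] tip z 72.70758422307006 tool y yaw 102.43711399851145 tilt z [ 0.  0. -1.] F [-0.5  0.1 -1.6] Fcase [-0.4  0.2 -1.6] 0.00818270129566929 50.048022866249084
```

>>> apply_moves(increments=[0,0,0.004,-0.5,0,-1.5,1,0,0,0.004,-0.5,0,-1.5,1,0,0,0.004,-0.5,0,-1.5,1])

```text
time: 12.83
tool_pos: [0.5766, 0.1702, 0.2434]
orientation: [-0.11, 0.994, 0.0, -0.0]
contact_force: [-0.2, -0.3, -1.1]
grip_width: 0.008
gripper_force: 50.0
```

```bash
python3 st.py; sleep 0; python3 pin.py | head -4;python3 st.py
```

```text
12.83 tcp in case mm [134.7 104.6 243.4] tip z 69.97663890925597 tool y yaw 102.68096737983737 tilt z [-0.  0. -1.] F [-0.2 -0.3 -1.1] Fcase [-0.2 -0.2 -1.1] 0.007978301920957467 50.049070715904236
shank n 874 min/max [ 32.4 -60.6 167.3] [ 37.3 -10.  173.1]
-64 39 x [33.7 35.6 37. ] topz [169.3 170.8]
-56 152 x [32.7 35.2 37.1] topz [167.9 169.4]
-48 162 x [32.6 35.2 37.2] topz [167.9 169.3]
12.88 tcp in case mm [134.7 104.6 243.3] tip z 69.94356761296908 tool y yaw 102.68003545750264 tilt z [-0.  0. -1.] F [-1.   0.3 -1.1] Fcase [-0.9  0.6 -1.1] 0.007713740368683181 50.04906356334686
```

>>> apply_moves(increments=[0,0,0,2.2,-9.8,0,1,0,0,0,4.4,-19.5,0,1,0,0,0,6.1,-27.3,0,1,0,0,0,7,-31.2,0,1,0,0,0,7.9,-35.1,0,1])

```text
time: 13.3
tool_pos: [0.5849, 0.1339, 0.2433]
orientation: [-0.11, 0.994, 0.0, -0.0]
contact_force: [0.0, 0.3, -1.2]
grip_width: 0.0079
gripper_force: 50.0
```

```bash
python3 st.py
```

```text
13.3 tcp in case mm [134.8  67.3 243.3] tip z 69.89365041485033 tool y yaw 102.59731435486758 tilt z [-0.  0. -1.] F [ 0.   0.3 -1.2] Fcase [ 0.1  0.2 -1.2] 0.00786323904667794 50.0474488735199
```

>>> apply_moves(increments=[0,0,0,1.1,-4.9,0,1,0,0,0,2.2,-9.8,0,1,0,0,0,3.3,-14.6,0,1,0,0,0,4.4,-19.5,0,1,0,0,0,5.5,-24.4,0,1])

```text
time: 13.72
tool_pos: [0.5902, 0.1103, 0.2434]
orientation: [-0.11, 0.994, 0.0, 0.0]
contact_force: [-0.4, -0.0, -1.4]
grip_width: 0.0076
gripper_force: 50.0
```

```bash
python3 st.py
```

```text
13.72 tcp in case mm [134.8  43.1 243.4] tip z 69.95772381620603 tool y yaw 102.67831534622135 tilt z [ 0.  0. -1.] F [-0.4 -0.  -1.4] Fcase [-0.4  0.1 -1.4] 0.007643037377761522 50.047956705093384
```

>>> apply_moves(increments=[0,0,0,1.1,-4.9,0,1,0,0,0,2.2,-9.8,0,1,0,0,0,3.3,-14.6,0,1,0,0,0,4.4,-19.5,0,1,0,0,0,5,-22.4,0,1])

```text
time: 14.13
tool_pos: [0.5953, 0.0876, 0.2433]
orientation: [-0.11, 0.994, -0.0, 0.0]
contact_force: [-0.8, 0.1, -1.6]
grip_width: 0.008
gripper_force: 50.0
```

```bash
python3 st.py
```

```text
14.13 tcp in case mm [134.8  19.8 243.3] tip z 69.92458441787778 tool y yaw 102.64833542066212 tilt z [ 0. -0. -1.] F [-0.8  0.1 -1.6] Fcase [-0.7  0.3 -1.6] 0.008020711687689003 50.047913789749146
```

>>> apply_moves(increments=[0,0,0,0.2,-1,0,1,0,0,0,0.4,-2,0,1,0,0,0,0.4,-2,0,1])

```text
time: 14.38
tool_pos: [0.5955, 0.0861, 0.2433]
orientation: [-0.11, 0.994, 0.0, -0.0]
contact_force: [0.2, 0.0, -1.2]
grip_width: 0.0077
gripper_force: 50.0
```

```bash
python3 st.py
```

```text
14.38 tcp in case mm [134.7  18.4 243.3] tip z 69.91317590345184 tool y yaw 102.66457985122916 tilt z [-0.  0. -1.] F [ 0.2  0.  -1.2] Fcase [ 0.2 -0.  -1.2] 0.007654870191832936 50.047919154167175
```

>>> apply_moves(increments=[0,0,0,0.1,-0.6,0,1,0,0,0,0.2,-1,0,1,0,0,0,0.2,-1,0,1])

```text
time: 14.63
tool_pos: [0.5957, 0.0854, 0.2433]
orientation: [-0.11, 0.994, 0.0, 0.0]
contact_force: [0.3, 0.0, -1.1]
grip_width: 0.0077
gripper_force: 50.0
```

```bash
python3 st.py
```

```text
14.63 tcp in case mm [134.7  17.6 243.3] tip z 69.9425230762044 tool y yaw 102.68511518003001 tilt z [ 0.  0. -1.] F [ 0.3  0.  -1.1] Fcase [ 0.3 -0.  -1.1] 0.00772605858403186 50.04782259464264
```

>>> apply_moves(increments=[0,0,0,0.1,-0.4,0,1,0,0,0,0.2,-0.8,0,1,0,0,0,0.2,-0.8,0,1])

```text
time: 14.88
tool_pos: [0.5959, 0.0845, 0.2434]
orientation: [-0.11, 0.994, 0.0, 0.0]
contact_force: [0.1, 0.2, -0.3]
grip_width: 0.0079
gripper_force: 50.0
```

```bash
python3 st.py
```

```text
14.88 tcp in case mm [134.8  16.7 243.4] tip z 69.95310441361286 tool y yaw 102.67590151347515 tilt z [ 0.  0. -1.] F [ 0.1  0.2 -0.3] Fcase [ 0.2  0.2 -0.3] 0.007864973234003148 50.04787087440491
```

>>> apply_moves(increments=[0,0,0,0.1,-0.5,0,1,0,0,0,0.2,-0.8,0,1,0,0,0,0.2,-0.8,0,1])

```text
time: 15.13
tool_pos: [0.5961, 0.084, 0.2433]
orientation: [-0.11, 0.994, 0.001, -0.0]
contact_force: [0.0, 2.6, -1.0]
grip_width: 0.0077
gripper_force: 50.1
```

```bash
python3 st.py
```

```text
15.13 tcp in case mm [134.8  16.2 243.3] tip z 69.89921449746578 tool y yaw 102.68315472493566 tilt z [-0.  0. -1.] F [ 0.   2.6 -1. ] Fcase [ 0.6  2.5 -1. ] 0.007683312217872105 50.07897913455963
```

>>> apply_moves(increments=[0,0,0,0.1,-0.5,0,1,0,0,0,0.1,-0.6,0,1,0,0,0,0.1,-0.6,0,1])

```text
time: 15.38
tool_pos: [0.5961, 0.0836, 0.2433]
orientation: [-0.111, 0.994, 0.001, 0.0]
contact_force: [-0.5, 4.4, -1.1]
grip_width: 0.008
gripper_force: 50.1
```

```bash
python3 st.py
```

```text
15.38 tcp in case mm [134.7  15.8 243.3] tip z 69.91758796954306 tool y yaw 102.69533263021775 tilt z [-0.  0. -1.] F [-0.5  4.4 -1.1] Fcase [ 0.4  4.4 -1.1] 0.007957784810537372 50.109577775001526
```

The handle now bears on the staple with a soft 4 N. I'll lower it slightly, ease off the push, and open the fingers.

>>> apply_moves(increments=[0,0,0,0,0,-1,1,0,0,0,-0.1,0.5,-2,1,0,0,0,-0.1,0.5,-2,0.7,0,0,0,-0.1,0.5,-2,0.5,0,0,0,-0.1,0.5,-2,0.3], grip_force=20)

```text
time: 15.8
tool_pos: [0.5963, 0.0831, 0.2414]
orientation: [-0.11, 0.994, -0.001, 0.0]
contact_force: [-0.6, 0.3, -1.0]
grip_width: 0.0297
gripper_force: 0.0
```

>>> apply_moves(increments=[0,0,0,0,0,0,0.3,0,0,0,0,0,0,0.3,0,0,0,0,0,0,0.3])

```text
time: 16.05
tool_pos: [0.5962, 0.0833, 0.2414]
orientation: [-0.11, 0.994, -0.0, 0.0]
contact_force: [0.1, -0.6, -0.1]
grip_width: 0.03
gripper_force: 0.0
```

```bash
python3 st.py
python3 - <<'E'
from h import *
np.set_printoptions(precision=1,suppress=True)
p,M=shot("wrist");save(p,"w6.png",None,1.25)
for t in("pin_nose","pin_shank","pin_grip","hasp_end"):
    for r in env.pinpoint(p,t)[:1]:
        c=r["centre"];x=at_depth(p,M,c);print(t,r["confidence"],np.array(c),None if x is None else toc(x)*1000)
E
```

```text
16.05 tcp in case mm [134.8  15.5 241.4] tip z 67.96568722134344 tool y yaw 102.65463303008734 tilt z [ 0. -0. -1.] F [ 0.1 -0.6 -0.1] Fcase [-0.  -0.6 -0.1] 0.029951091995047825 0.0
```

View pics/w6.png

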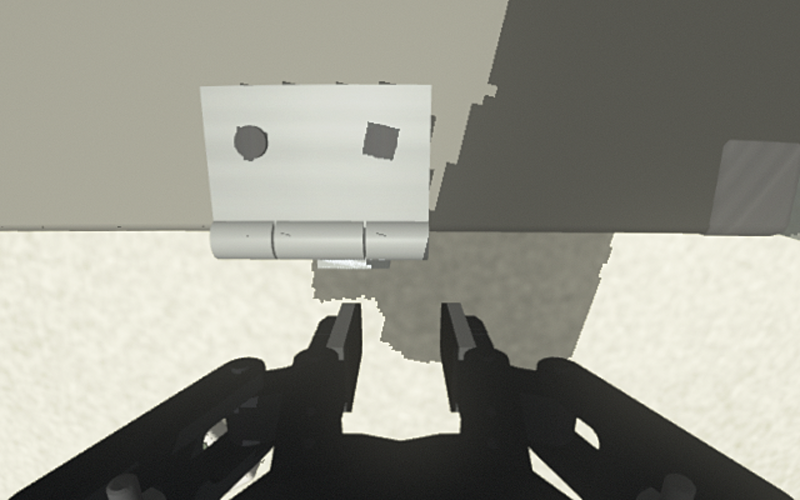

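The fingers are open and free, and the handle has swung down out of view below the hinge at (260,205). I'll retreat straight out, then up, and look from the +y side.

>>> apply_moves(increments=[0,0,0,10,2,0,0.3,0,0,0,25,5.5,3,0.3,0,0,0,40,9,25,0.3,0,0,0,40,9,55,0.3,0,0,0,40,9,85,0.3])

```text
time: 16.72
tool_pos: [0.6364, 0.0927, 0.326]
orientation: [-0.11, 0.994, 0.0, -0.001]
contact_force: [0.1, 0.1, -0.4]
grip_width: 0.0298
gripper_force: 0.0
```

>>> apply_moves(increments=[0,0,0,-5,35,0,0.3,0,0,0,-10,70,0,0.3,0,0,0,-15,100,0,0.3,0,0,0,-15,110,0,0.3,0,0,0,-15,110,0,0.3])

```text
time: 17.13
tool_pos: [0.6206, 0.2052, 0.3263]
orientation: [-0.112, 0.994, 0.0, 0.0]
contact_force: [-0.2, -0.8, -0.1]
grip_width: 0.0299
gripper_force: 0.0
```

```bash
python3 st.py
python3 - <<'E'
from h import *
np.set_printoptions(precision=1,suppress=True)
p,M=shot("wrist")
c=proj(p,M,C0+RC@np.array([.0975,.0,.07]));print(c)
u=int(np.clip(c[0]-60,0,460));v=int(np.clip(c[1]-80,0,240));save(p,"w7.png",(u,v,u+180,v+150),4)
X=toc(cloud(p,M,p["range_z"]>0))*1000
q=X[(abs(X[:,1])<60)&(X[:,0]>86)&(X[:,0]<120)&(X[:,2]>10)&(X[:,2]<128)]
for z in range(10,128,6):
    a=q[(q[:,2]>=z)&(q[:,2]<z+6)]
    if len(a)>5: print(z,len(a),np.percentile(a[:,:2],[2,50,98],axis=0).ravel())
for t in("pin_nose","pin_shank","pin_grip","hasp_end"):
    for r in env.pinpoint(p,t)[:1]:
        c=r["centre"];x=at_depth(p,M,c);print(t,r["confidence"],np.array(c),None if x is None else toc(x)*1000)
E
```

```text
17.13 tcp in case mm [185.2 129.1 326.3] tip z 152.88863789226124 tool y yaw 102.89809523797412 tilt z [ 0.  0. -1.] F [-0.2 -0.8 -0.1] Fcase [-0.4 -0.7 -0.1] 0.029905624796114545 0.0
[129.3  82.3]
10 20 [86.   7.2 86.1 35.1 97.1 45.4]
16 59 [ 86.   11.8  99.2  21.5 105.5  48.3]
22 58 [ 86.   14.9  98.8  21.9 104.9  52.9]
28 72 [ 86.   14.4  98.1  21.8 105.1  55.7]
34 72 [ 86.   14.7  98.   21.8 104.7  58.4]
40 78 [ 86.   14.2  98.2  21.6 104.2  59.3]
46 109 [ 86.   14.1  95.4  21.4 103.7  57.7]
52 131 [ 86.   14.6  90.9  21.7 103.3  57.3]
58 241 [ 86.1   2.3  98.4  14.1 107.7  36. ]
64 350 [ 86.1 -41.9  98.9  10.3 108.7  41.1]
70 660 [ 86.4 -38.1  97.2  10.3 107.3  24.2]
76 1187 [ 87.3 -12.9  98.9   0.3 108.4  23.4]
82 230 [ 86.  -50.   89.   19.8 106.2  55.9]
88 277 [ 86.  -50.7  86.6  20.1  90.9  57.6]
94 198 [ 86.  -19.8  89.5  19.5  91.   58. ]
100 273 [ 86.  -50.1  86.6  19.9  90.9  57.9]
106 214 [ 86.  -20.2  90.4  15.5  90.9  57.9]
112 188 [ 86.  -20.4  90.4  10.3  90.9  56.4]
118 194 [ 86.  -20.9  90.4   9.6  90.9  58. ]
124 141 [ 86.  -20.7  90.4   7.6  91.   49.5]
pin_nose 0.66 [73.8 86.4] [[ 98.9 -40.5  69.9]]
pin_shank 0.91 [153.9  81.3] [[97.4 17.9 71.6]]
pin_grip 0.65 [177.   89.5] [[101.1  21.7  44.7]]
hasp_end 0.64 [145.7  70.7] [[90.7 13.4 72.2]]
```

View pics/w7.png

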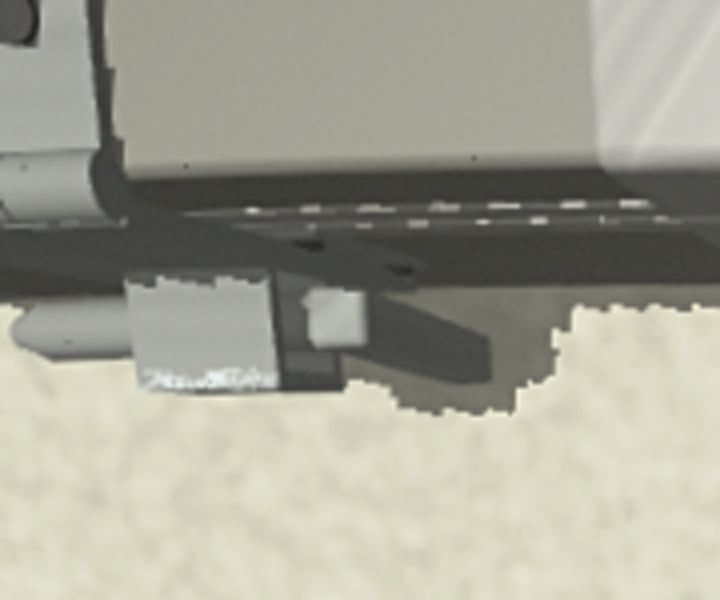

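Run:
```python
from h import *
np.set_printoptions(precision=2,suppress=True)
p,M=shot("wrist");u0=69.3
X=toc(cloud(p,M,p["range_z"]>0))*1000
for a in ([97.5,11.5,81],[97.5,12,81],[97.5,11,72],[97.5,12,72],[97.5,13,72],[97.5,14,72],[97.5,22,72],[97.5,-43,67],[97.5,-41,67]):
    c=proj(p,M,C0+RC@np.array(a)/1000);print(a,(c-[int(129.3-60),int(82.3-80)])*4)
h=X[(X[:,0]>93)&(X[:,0]<103)&(X[:,1]>12.5)&(X[:,1]<24)]
t=h[(h[:,2]>69)&(h[:,2]<75)];print("handle top",len(t),np.percentile(t,[5,50,95],axis=0))
for z in range(20,68,8):
    o=h[(h[:,2]>z)&(h[:,2]<z+8)&(h[:,1]>17)];print(z,len(o),np.median(o[:,1]))
s=X[(X[:,0]>95)&(X[:,0]<107)&(abs(X[:,1])<16)&(X[:,2]>79)&(X[:,2]<84)];print("staple y",np.percentile(s[:,1],[2,98]))
n=X[(X[:,0]>90)&(X[:,0]<106)&(X[:,1]<-14)&(X[:,2]>60)&(X[:,2]<76)];print("shank",np.percentile(n,[2,50,98],axis=0))
t2,M2=shot("top");L=toc(cloud(t2,M2,t2["range_z"]>0))*1000
l=L[(abs(L[:,0])<75)&(abs(L[:,1])<90)&(L[:,2]>120)&(L[:,2]<140)&(L[:,0]>0)];print("lid z front",np.median(l[l[:,0]>50][:,2]),np.median(l[(l[:,0]<30)][:,2]))
for n in ["side","top"]:
    q,N=(t2,M2) if n=="top" else shot("side")
    for t in("bottle","jar","timer"):
        for r in env.pinpoint(q,t)[:1]: print(n,t,round(r["confidence"],2),np.array(r["centre"]))
```

```text
[97.5, 11.5, 81] [295.22 318.44]
[97.5, 12, 81] [298.23 318.34]
[97.5, 11, 72] [320.4  323.02]
[97.5, 12, 72] [326.21 322.85]
[97.5, 13, 72] [332.04 322.68]
[97.5, 14, 72] [337.86 322.5 ]
[97.5, 22, 72] [384.71 321.18]
[97.5, -43, 67] [ 37.55 336.44]
[97.5, -41, 67] [ 48.17 335.95]
handle top 227 [[ 94.07  12.98  69.76]
 [ 98.43  17.86  71.34]
 [102.74  22.05  72.61]]
20 20 21.633019175093427
28 39 21.896143380270846
36 46 21.738521212153646
44 57 21.650890561194604
52 59 21.6586202844388
60 68 21.903695654742826
staple y [-12.63  11.11]
shank [[ 93.56 -41.89  66.93]
 [ 98.78 -29.26  70.78]
 [103.32 -19.5   72.91]]
lid z front 130.59169224960087 130.13153801077547
side bottle 0.7 [256.8 203.8]
side jar 0.76 [234.2 163.3]
side timer 0.55 [391.7 220.6]
top bottle 0.32 [316.  210.3]
top jar 0.73 [310.  210.7]
top timer 0.73 [342.1 154.1]
```

```bash
python3 -c "
from rig import env
print(env.close_job())"
```

```text
the job is handed in; nothing more can be done
None
```

The case is locked and the job is handed in: the hasp is home over the staple, the steel pin is through the loop with its handle within about 0.5 mm of the staple, contact forces stayed under about 6 N, the lid is shut, and my last camera checks showed the bottle, jar and timer where they started.

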